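# Ready the pottery's packing bench: new tape rolls and a nested gift set

### The job

Get the packing bench ready: first take the two empty cardboard cores off the dispenser's spindle and put them in the grey scrap box, then slide every roll of kraft tape that is on the bench onto the spindle, stacked flat and all the way down. Pack the gift set as well, by nesting all the grey and black tumblers upright in size order inside one another in the black bowl that stands by itself on the bench top, largest first, skipping any size that is missing. Leave the other things on the bench where they are.

Things in the scene. Friction and masses are not known exactly. Their poses are not given: they have to be found in the camera images.
- dispenser: tape dispenser fixed to the bench: green round base, diameter 96, 12 high, with an upright steel spindle of diameter 19 in the middle that rises 66 above the base (last 6 tapered). Origin: centre of the base's underside, on the spindle axis, at bench level
- spindle_foot (a point): on the spindle axis at the top face of the base (12 above the bench), where the lowest roll rests; three rolls stack to 78
- spindle_tip (a point): top of the spindle, 78 above the bench
- core_lower: the lower of two empty pale cardboard cores that stand on end over the spindle, one on the other: tube of outside diameter 32, hole 25, length 38; its lower end starts 12 above the bench. Origin: centre of its lower end, z along its axis
- core_upper: the upper of two empty pale cardboard cores that stand on end over the spindle, one on the other: tube of outside diameter 32, hole 25, length 38; its lower end starts 50 above the bench. Origin: centre of its lower end, z along its axis
- core_lower_center (a point): middle of core_lower, halfway along its axis
- core_upper_center (a point): middle of core_upper, halfway along its axis
- scrap_box: open grey scrap box fixed to the bench, 170 x 170 outside, 60 high, walls and floor 5 thick. Origin: centre of its underside
- bowl: black stoneware bowl standing by itself on the bench top (not one of the bowls on the board at the far edge), outermost of the nesting set: rim diameter 110, height 46, floor 10 thick, foot diameter 72, inside diameter about 79 at the floor widening to 102 at the rim. Origin: centre of its underside, z up
- roll_1: roll of brown kraft paper tape standing on its end, axis upright: outside diameter 56, height 26, hole diameter 25 right through, pale tube in the middle. Origin: centre of the underside, z along the axis. May be absent (None from the start).
- roll_2: roll of brown kraft paper tape standing on its end, axis upright: outside diameter 56, height 26, hole diameter 25 right through, pale tube in the middle. Origin: centre of the underside, z along the axis. May be absent (None from the start).
- roll_3: roll of brown kraft paper tape standing on its end, axis upright: outside diameter 56, height 26, hole diameter 25 right through, pale tube in the middle. Origin: centre of the underside, z along the axis. May be absent (None from the start).
- cup_large: the large tumbler of the nesting set, black stoneware, straight-sided: outside diameter 64 from 18 above the foot up to the rim, foot diameter 56, total height 56, wall 3.5, solid floor 18 thick (so inside: diameter 57, depth 38). Origin: centre of the underside, z up through the mouth. Fits inside the bowl. May be absent (None from the start).
- cup_medium: the medium tumbler of the nesting set, dark grey stoneware, straight-sided: outside diameter 49 from 18 above the foot up to the rim, foot diameter 41, total height 56, wall 3.5, solid floor 18 thick (so inside: diameter 42, depth 38). Origin: centre of the underside, z up through the mouth. Fits inside the large tumbler. May be absent (None from the start).
- cup_small: the small tumbler of the nesting set, mid grey stoneware, straight-sided: outside diameter 34 from 18 above the foot up to the rim, foot diameter 26, total height 56, wall 3.5, solid floor 18 thick (so inside: diameter 27, depth 38). Origin: centre of the underside, z up through the mouth. Fits inside the medium tumbler. May be absent (None from the start).
- glaze_jar: bystander: round blue-glazed jar with a white cap, diameter 48, height 60; stands among the cups and rolls. Origin: middle of its underside
- mug: bystander: terracotta mug, diameter 76, height 85, far right. Origin: middle of its underside
- slip_bottle: bystander: white bottle with a yellow cap, diameter 60, height 150, at the far side. Origin: middle of its underside
- brush: bystander: brush lying on the bench, far left. Origin: on the tool, at its underside
- throwing_rib: bystander: flat wooden throwing rib, 50 x 130 x 12, lying far right. Origin: middle of its underside
- tape_measure: bystander: yellow square tape measure, 60 x 60 x 32, near right. Origin: middle of its underside
Mind the look-alikes: they are no part of the job. Leave any blue, purple or red look-alike of the roll_2 alone.

How it is judged:
By the outcome, as a careful person would: the job done as asked, in the order asked, and still so for the second after the job is handed in, with the robot touching nothing.
Of roll_1, roll_2, roll_3 only 2 to 3 are there at a start; the rules pass over those that are not, and their reading is None.
Of cup_large, cup_medium, cup_small only 2 to 3 are there at a start; the rules pass over those that are not, and their reading is None.
At some moment in a run one of roll_1, roll_2, roll_3, cup_large, cup_medium may be knocked a few centimetres aside while the robot is not near it.
It also fails if it takes over 210 s, if anything falls off the work surface, if the arm or the gripper's body presses on something with over 40 N, if the wrist force passes 120 N, or if a joint passes its speed limit or range.

### The arm

A 7-joint arm with a two-finger parallel gripper is mounted at the origin on the work surface. World frame = base frame: x ahead of the robot, y to its left, z up, the work surface at z = 0. Lengths are in m, angles in rad, forces in N, time in s.
With the tool pointing down it reaches from about 0.4 to 0.85 m from the base axis. Payload 10.4 kg.
Tool frame: the origin (TCP) lies at the centre of the arm's flange, where the gripper is bolted on; the fingertips stand 173 mm ahead of it and the grasp point (between the pads) lies 155 mm ahead of it; z points along the fingers, y is the line along which they close (so a half turn about z gives the same grasp; the last joint's range is limited). The gripper opens to 85 mm and grips with 20 to 120 N. Pads are 22 mm wide; open, the fingers measure 114 mm over their backs; the gripper's body (76 mm by 85 mm) begins 54 mm behind the grasp point. The pads swing forward as they close: fully open they stand 13 mm farther back than shut.
Start: joints at [1.323, 0.332, -0.065, 1.46, 0.022, 1.35, -0.088], TCP at [0.139, -0.609, 0.405] pointing down, gripper open.
Joint ranges: [-2.6, 2.6], [-0.5, 2.12], [-1.47, 1.34], [0.16, 2.42], [-1.27, 4.41], [0.06, 2.06], [-2.6, 2.6]. Speed limits (rad/s): [2.22, 2.22, 2.79, 2.79, 3.14, 3.14, 3.14].

### API

Orientations are given as [roll, pitch, yaw] about the fixed x, y, z axes, in that order (R = Rz(yaw) Ry(pitch) Rx(roll)).
In Python, from workcell import manip, camera, calibration, close_job gives the robot as it stands. The module is installed in compiled form; this text tells all that it offers.
- The arm moves only by the tool jog_arm, never from a script. Its argument "deltas" is a list of rows, each a list of 3 entries, a list of its own where there are three numbers: the turn, a rotation vector about the tool's x, y, z in degrees, then the shift along the tool's x, y, z in mm, then the finger opening in mm, from 0 to 85.4. A call has 1 to 12 rows; each row shifts and turns the commanded pose from where the row before left it, along the tool's axes as they then stand; what a row does not reach is not made up. A row lasts 1/12 s, in which the tool goes at most 41.7 mm and 7.16 degrees, less where a joint would pass 70% of its speed; a pose out of reach is approached as far as the arm can. A call with a gripper value outside its range is refused whole. The fingers move at their own pace and stop on an object; "newtons" is the grip in N (left out, the last holds). Time passes only in rows, so rows that do not move let the fingers close. It gives the time, the measured TCP pose, the force, the opening and the grip force at its end, in the units of the state.
- manip.read_state(): the state, without advancing time (a new reading comes with each control period).
- camera(name): name is "scene" or "top"; returns (picture, depth): 420x560x3 uint8, red, green, blue; 420x560 float32, m along the optical axis (not along the pixel's ray), 0 where there is no reading.
- calibration(name): a dict with "camera_matrix" (3x3 intrinsics, pixels), "R" (3x3) and "t" (3): a world point X has camera coordinates R X + t. Camera axes: x right, y down, z forward; pixel columns grow to the right and rows downward; lengths in m; the calibration is good to about 2 mm. A picture is of the moment at which its call begins. calibration takes no time and is no camera call.
- close_job(): hands the job in; it is judged then, once.
The state is a dict: "time": time; "joints": joint angles; "joint_velocities": joint speeds; "joint_torque": joint torques, N m; "tool_pos": TCP position; "eef_rot": TCP orientation; "ft_force": force on the tool from outside, world axes, zero at the start; "ft_torque": the same for the moment, N m; "width": finger opening in m; "grasp_force": force on a finger pad.
Only numpy, scipy, OpenCV 4.12 (cv2) and the standard library are available. Lean on these libraries where they do the work, as an engineer would, in place of code of your own. Each camera call takes 0.05 s, during which the arm holds its last target. There are 200 camera calls.

## Working session

There is one attempt and no reset: what is moved stays moved. The work goes in short steps, Python scripts to look and compute and a tool call to move; the robot and the scene stay as the last step left them, time stands still between calls to the robot, and variables do not carry over. Pictures are saved under pics/ and viewed, at most 14 in all, crops included, and the job is handed in when it is done.

Besides the shell and the picture viewer there is one more tool, called after "Emit:" by a JSON object that holds its "method" and its "body", one argument or row to a line. jog_arm: Moves the arm, as the interface text tells. Its arguments: {"type":"object","properties":{"deltas":{"type":"array","items":{"type":"array"}},"newtons":{"type":"number"}},"required":["deltas"]}

```bash
mkdir -p pics; cat > h.py <<'E'
import numpy as np, cv2
from workcell import manip, camera, calibration, close_job
def cloud(name):
    im,d=camera(name); c=calibration(name); K=np.array(c["camera_matrix"]);R=np.array(c["R"]);t=np.array(c["t"])
    v,u=np.mgrid[:420,:560]
    P=np.stack([(u-K[0,2])/K[0,0]*d,(v-K[1,2])/K[1,1]*d,d],-1)
    return im,d,(P-t)@R
def save(im,f): cv2.imwrite('pics/'+f,cv2.cvtColor(im,cv2.COLOR_RGB2BGR))
E
python3 - <<'E'
from h import *
s=manip.read_state(); print({k:np.round(v,3) for k,v in s.items()})
for n in("top","scene"):
    im,d,W=cloud(n); save(im,n+'1.png'); np.savez('/tmp/'+n+'.npz',im=im,W=W,d=d)
    c=calibration(n); print(n,-np.array(c["R"]).T@c["t"])
E
```

```text
{'time': np.float64(0.0), 'joints': array([ 1.323,  0.333, -0.065,  1.461,  0.022,  1.35 , -0.089]), 'joint_velocities': array([ 0.   ,  0.   , -0.001,  0.001,  0.001,  0.   ,  0.   ]), 'joint_torque': array([-1.0000e-03, -6.2544e+01,  4.9000e-02, -3.9161e+01,  1.6000e-02,
        1.0000e-02, -0.0000e+00]), 'tool_pos': array([ 0.139, -0.609,  0.404]), 'eef_rot': array([-3.14 ,  0.   ,  0.225]), 'ft_force': array([-0.19 , -0.301,  0.125]), 'ft_torque': array([-0.006, -0.037,  0.022]), 'grasp_force': np.float64(0.0), 'width': np.float64(0.086)}
top [ 0.41931489 -0.04760027  1.18465335]
scene [ 1.70663628 -0.3509754   0.954336  ]
```

View pics/top1.png

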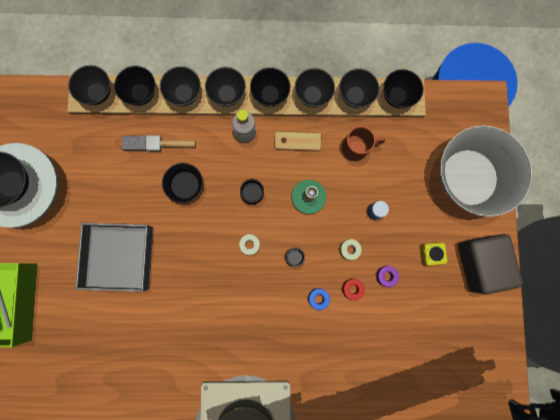

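View pics/scene1.png

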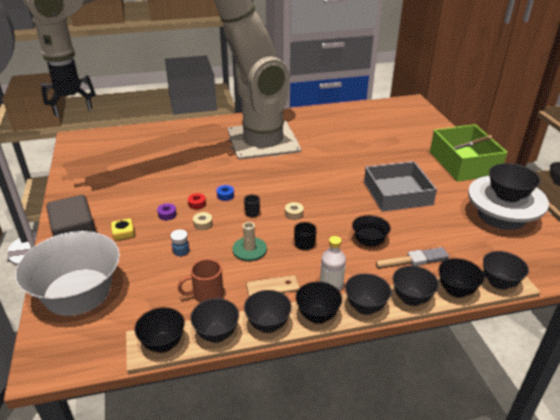

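The top view shows kraft rolls at (249,245) and (351,250), tumblers at (252,192) and (294,257), the bowl at (183,184), the dispenser at (309,196) and the scrap box at (115,257). The blue, red and purple rings are decoys. Next I'll measure these.

```bash
cat >> h.py <<'E'
def circ(W,u,v,r,zlo,zhi):
    """min enclosing circle & mean of world pts in window within height band"""
    m=np.zeros(W.shape[:2],bool); m[v-r:v+r+1,u-r:u+r+1]=1
    p=W[m&(W[...,2]>zlo)&(W[...,2]<zhi)]
    if len(p)<5: return None
    c,rad=cv2.minEnclosingCircle(p[:,:2].astype(np.float32))
    return np.round(c,4),round(2000*rad,1),len(p),np.round(np.percentile(p[:,2],[2,50,98]),4)
E
python3 - <<'E'
from h import *
z=np.load('/tmp/top.npz');W=z['W'];im=z['im']
for n,u,v,r,a,b in [('rollA',249,245,15,.018,.04),('rollB',351,250,15,.018,.04),('cupA',252,192,17,.045,.07),('cupB',294,257,15,.045,.07),('bowl',183,184,26,.038,.06),('base',309,196,22,.005,.02),('core',312,191,12,.075,.1),('box',115,257,45,.05,.07),('jar',378,210,15,.05,.07),('blue',319,299,15,.018,.04)]:
    print(n,circ(W,u,v,r,a,b))
print(im[192,252],im[257,294],W[350,200])
big=cv2.resize(im[150:310,160:420],None,fx=3,fy=3,interpolation=cv2.INTER_CUBIC);save(big,'crop.png')
E
```

```text
rollA (array([ 0.4693, -0.0071]), 55.7, 276, array([0.0211, 0.0255, 0.0301]))
rollB (array([ 0.4573, -0.2796]), 56.4, 283, array([0.0192, 0.0258, 0.0301]))
cupA (array([ 0.6105, -0.0134]), 64.7, 115, array([0.0463, 0.0545, 0.0588]))
cupB (array([ 0.4368, -0.1282]), 48.4, 82, array([0.046 , 0.055 , 0.0597]))
bowl (array([0.6326, 0.1712]), 110.1, 359, array([0.0382, 0.0436, 0.0494]))
base (array([ 0.6128, -0.169 ]), 152.8, 785, array([0.0059, 0.0115, 0.0164]))
core (array([ 0.6018, -0.1683]), 31.5, 84, array([0.0754, 0.0843, 0.0913]))
box (array([0.4359, 0.3419]), 237.9, 677, array([0.0504, 0.0582, 0.0634]))
jar (array([ 0.5629, -0.3523]), 43.9, 216, array([0.0518, 0.0596, 0.064 ]))
blue (array([ 0.3268, -0.1927]), 56.0, 294, array([0.0217, 0.0259, 0.0302]))
[67 66 66] [102 101  99] [ 0.19172021  0.11935775 -0.00056105]
```

View pics/crop.png

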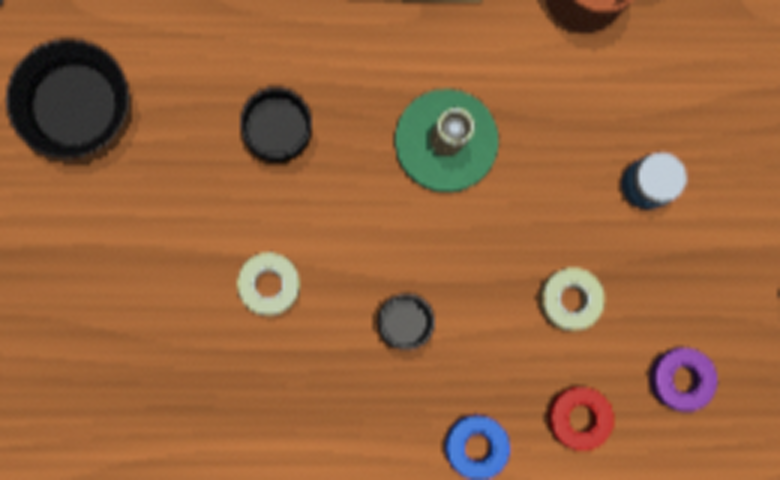

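Two rolls and two tumblers (large and medium) are on the bench. The small tumbler is absent. Now I'll refine the dispenser centre from its green base and check the estimates in the scene camera.

```bash
python3 - <<'E'
from h import *
for n in('top','scene'):
    z=np.load(f'/tmp/{n}.npz');W=z['W'];im=z['im'].astype(int)
    g=(im[...,1]>im[...,0]*1.3)&(im[...,1]>im[...,2]*1.1)&(abs(W[...,0]-.6)<.08)&(abs(W[...,1]+.168)<.08)
    p=W[g&(W[...,2]>.006)&(W[...,2]<.018)]
    print(n,cv2.minEnclosingCircle(p[:,:2].astype(np.float32)),len(p))
    def at(c,zl,zh,r):
        m=(np.hypot(W[...,0]-c[0],W[...,1]-c[1])<r)&(W[...,2]>zl)&(W[...,2]<zh); q=W[m]
        c,rad=cv2.minEnclosingCircle(q[:,:2].astype(np.float32)); return np.round(c,4),round(2000*rad,1),len(q)
    for nm,c,zl,zh,r in [('core',(.602,-.168),.078,.095,.03),('rollA',(.469,-.007),.022,.03,.04),('rollB',(.457,-.28),.022,.03,.04),('cupA',(.6105,-.0134),.05,.06,.045),('cupB',(.4368,-.1282),.05,.06,.035),('bowl',(.6326,.1712),.04,.05,.07),('box',(.4359,.3419),.052,.065,.14)]: print(nm,at(c,zl,zh,r))
E
```

```text
top ((0.6009597778320312, -0.16827338933944702), 0.046979863196611404) 714
core (array([ 0.6018, -0.1683]), 31.5, 64)
rollA (array([ 0.4693, -0.0071]), 55.7, 254)
rollB (array([ 0.4573, -0.2792]), 55.7, 253)
cupA (array([ 0.6108, -0.0133]), 64.2, 99)
cupB (array([ 0.4367, -0.1283]), 48.4, 75)
bowl (array([0.6326, 0.1712]), 110.1, 294)
box (array([0.4359, 0.3419]), 237.9, 629)
scene ((0.6083224415779114, -0.16823235154151917), 0.04711560159921646) 418
core (array([ 0.6045, -0.166 ]), 36.4, 98)
rollA (array([ 0.4714, -0.0071]), 63.5, 141)
rollB (array([ 0.4579, -0.274 ]), 63.3, 162)
cupA (array([ 0.6098, -0.0087]), 71.4, 134)
cupB (array([ 0.4366, -0.1251]), 55.1, 85)
bowl (array([0.6316, 0.1759]), 114.4, 248)
box (array([0.4434, 0.3438]), 239.6, 525)
```

Emit:
{"method": "jog_arm", "body": {
  "deltas": [
    [[0,0,-7],[35.6,-18.3,0],85],
    [[0,0,-7],[37.5,-13.8,0],85],
    [[0,0,-7],[38.9,-9.1,0],85],
    [[0,0,-7],[39.8,-4.3,0],85],
    [[0,0,-7],[40,0.6,0],85],
    [[0,0,-7],[39.6,5.4,0],85],
    [[0,0,-7],[38.7,10.2,0],85],
    [[0,0,-7],[37.1,14.9,0],85],
    [[0,0,-7],[35.1,19.3,0],85],
    [[0,0,-7],[32.4,23.4,0],85],
    [[0,0,-7],[29.3,27.2,0],85],
    [[0,0,0],[0,0,0],85]
  ],
  "newtons": 50
}}

```text
time: 1.1
tool_pos: [0.4816, -0.3188, 0.4046]
eef_rot: [3.139, -0.003, 1.587]
ft_force: [-0.0, 1.5, -0.6]
width: 0.0853
grasp_force: 0.0
```

Emit:
{"method": "jog_arm", "body": {
  "deltas": [
    [[0,0,0.9],[30,24,20],85],
    [[0,0,0],[30,24,20],85],
    [[0,0,0],[30,24,20],85],
    [[0,0,0],[30,24,20],85],
    [[0,0,0],[31,24,24.6],85],
    [[0,0,0],[0,0,0],85],
    [[0,0,0],[0,0,0],85]
  ]
}}

```text
time: 1.68
tool_pos: [0.5926, -0.1818, 0.3036]
eef_rot: [-3.139, -0.002, 1.557]
ft_force: [-0.9, -0.6, 0.4]
width: 0.085
grasp_force: 0.0
```

Emit:
{"method": "jog_arm", "body": {
  "deltas": [
    [[0,0,0],[0,0,0],85],
    [[0,0,0],[0,0,0],85]
  ]
}}

```text
time: 1.85
tool_pos: [0.5917, -0.186, 0.3061]
eef_rot: [3.141, 0.001, 1.551]
ft_force: [-1.0, -0.4, 0.3]
width: 0.085
grasp_force: 0.0
```

Emit:
{"method": "jog_arm", "body": {
  "deltas": [
    [[0,0,-1.1],[9,5,0],85],
    [[0,0,0],[9,5,0],85],
    [[0,0,0],[0,0,0],85],
    [[0,0,0],[0,0,0],85],
    [[0,0,0],[0,0,0],85]
  ]
}}

```text
time: 2.27
tool_pos: [0.6023, -0.1666, 0.3058]
eef_rot: [3.141, 0.0, 1.572]
ft_force: [-0.7, -0.1, -0.2]
width: 0.0848
grasp_force: 0.0
```

Emit:
{"method": "jog_arm", "body": {
  "deltas": [
    [[0,0,0],[-1.5,-0.5,25],70],
    [[0,0,0],[0,0,25],70],
    [[0,0,0],[0,0,26],60],
    [[0,0,0],[0,0,0],50],
    [[0,0,0],[0,0,0],25],
    [[0,0,0],[0,0,0],25],
    [[0,0,0],[0,0,0],25],
    [[0,0,0],[0,0,0],25],
    [[0,0,0],[0,0,0],25],
    [[0,0,0],[0,0,0],25]
  ],
  "newtons": 30
}}

```text
time: 3.1
tool_pos: [0.602, -0.1681, 0.2304]
eef_rot: [3.141, 0.001, 1.572]
ft_force: [0.2, 0.1, 3.4]
width: 0.0316
grasp_force: 30.0
```

Emit:
{"method": "jog_arm", "body": {
  "deltas": [
    [[0,0,0],[0,0,-20],25],
    [[0,0,0],[0,0,-30],25],
    [[0,0,0],[0,0,-30],25],
    [[0,0,0],[0,0,-30],25],
    [[0,0,0],[35,-9,0],25],
    [[0,0,0],[38,-10,0],25],
    [[0,0,0],[38,-10,0],25],
    [[0,0,0],[38,-10,0],25],
    [[0,0,0],[38,-10,0],25],
    [[0,0,0],[38,-10,0],25],
    [[0,0,0],[38,-10,0],25],
    [[0,0,0],[38,-10,0],25]
  ]
}}

```text
time: 4.1
tool_pos: [0.5214, 0.1345, 0.3401]
eef_rot: [3.141, 0.0, 1.572]
ft_force: [0.2, 0.8, 0.1]
width: 0.0315
grasp_force: 29.9
```

Emit:
{"method": "jog_arm", "body": {
  "deltas": [
    [[0,0,0],[38,-10,0],25],
    [[0,0,0],[38,-10,0],25],
    [[0,0,0],[38,-10,0],25],
    [[0,0,0],[38,-10,0],25],
    [[0,0,0],[30,-8,0],25],
    [[0,0,0],[0,0,0],25],
    [[0,0,0],[0,0,0],25],
    [[0,0,0],[0,0,0],25]
  ]
}}

```text
time: 4.77
tool_pos: [0.4743, 0.3143, 0.3396]
eef_rot: [3.141, 0.001, 1.572]
ft_force: [0.7, 0.2, -0.7]
width: 0.0318
grasp_force: 29.9
```

Emit:
{"method": "jog_arm", "body": {
  "deltas": [
    [[0,0,0],[-12,-20,0],25],
    [[0,0,0],[0,0,30],25],
    [[0,0,0],[0,0,30],25],
    [[0,0,0],[0,0,30],25],
    [[0,0,0],[0,0,30],25],
    [[0,0,0],[0,0,25],25],
    [[0,0,0],[0,0,0],25],
    [[0,0,0],[0,0,0],50],
    [[0,0,0],[0,0,0],50],
    [[0,0,0],[0,0,0],50],
    [[0,0,0],[0,0,0],50],
    [[0,0,0],[0,0,-25],50]
  ]
}}

```text
time: 5.77
tool_pos: [0.4534, 0.3016, 0.2175]
eef_rot: [-3.138, 0.002, 1.572]
ft_force: [-0.8, -1.0, -0.4]
width: 0.0498
grasp_force: 0.0
```

Emit:
{"method": "jog_arm", "body": {
  "deltas": [
    [[0,0,0],[0,0,-40],60],
    [[0,0,0],[0,0,-40],85],
    [[0,0,0],[0,0,-20],85],
    [[0,0,0],[-35,10,0],85],
    [[0,0,0],[-38,12,0],85],
    [[0,0,0],[-38,12,0],85],
    [[0,0,0],[-38,12,0],85],
    [[0,0,0],[-38,12,0],85],
    [[0,0,0],[-38,12,0],85],
    [[0,0,0],[-38,12,0],85],
    [[0,0,0],[-38,12,0],85],
    [[0,0,0],[-38,12,0],85]
  ]
}}

```text
time: 6.77
tool_pos: [0.5609, -0.0381, 0.321]
eef_rot: [3.139, 0.001, 1.572]
ft_force: [0.6, 0.4, 0.3]
width: 0.0848
grasp_force: 0.0
```

Emit:
{"method": "jog_arm", "body": {
  "deltas": [
    [[0,0,0],[-33,10,0],85],
    [[0,0,0],[-33,10,0],85],
    [[0,0,0],[-33,10,0],85],
    [[0,0,0],[-31,10.5,0],85],
    [[0,0,0],[0,0,0],85],
    [[0,0,0],[0,0,0],85],
    [[0,0,0],[0,0,0],85]
  ]
}}

```text
time: 7.35
tool_pos: [0.6013, -0.1655, 0.3203]
eef_rot: [3.141, -0.0, 1.573]
ft_force: [-0.7, 0.8, -0.2]
width: 0.0852
grasp_force: 0.0
```

Descend to flange z 0.193, then grip.

Emit:
{"method": "jog_arm", "body": {
  "deltas": [
    [[0,0,0],[-2.5,0,25],70],
    [[0,0,0],[0,0,35],60],
    [[0,0,0],[0,0,35],55],
    [[0,0,0],[0,0,32],50],
    [[0,0,0],[0,0,0],25],
    [[0,0,0],[0,0,0],25],
    [[0,0,0],[0,0,0],25],
    [[0,0,0],[0,0,0],25],
    [[0,0,0],[0,0,0],25],
    [[0,0,0],[0,0,0],25]
  ]
}}

```text
time: 8.18
tool_pos: [0.6018, -0.1686, 0.1943]
eef_rot: [3.139, 0.001, 1.572]
ft_force: [-1.1, -0.2, -0.8]
width: 0.03
grasp_force: 35.4
```

Emit:
{"method": "jog_arm", "body": {
  "deltas": [
    [[0,0,0],[0,0,-20],25],
    [[0,0,0],[0,0,-35],25],
    [[0,0,0],[0,0,-35],25],
    [[0,0,0],[0,0,-35],25],
    [[0,0,0],[0,0,-20],25],
    [[0,0,0],[35,-12,0],25],
    [[0,0,0],[38,-13,0],25],
    [[0,0,0],[38,-13,0],25],
    [[0,0,0],[38,-13,0],25],
    [[0,0,0],[38,-13,0],25],
    [[0,0,0],[38,-13,0],25],
    [[0,0,0],[38,-13,0],25]
  ]
}}

```text
time: 9.18
tool_pos: [0.5099, 0.096, 0.3385]
eef_rot: [3.14, 0.001, 1.572]
ft_force: [1.5, -0.5, -0.0]
width: 0.0302
grasp_force: 35.5
```

Emit:
{"method": "jog_arm", "body": {
  "deltas": [
    [[0,0,0],[38,-13,0],25],
    [[0,0,0],[38,-13,0],25],
    [[0,0,0],[38,-13,0],25],
    [[0,0,0],[38,-13,0],25],
    [[0,0,0],[38,-13,0],25],
    [[0,0,0],[38,-13,0],25],
    [[0,0,0],[38,-13,0],25],
    [[0,0,0],[0,0,0],25],
    [[0,0,0],[0,0,0],25],
    [[0,0,0],[0,0,0],25]
  ]
}}

```text
time: 10.02
tool_pos: [0.4196, 0.3601, 0.3379]
eef_rot: [3.141, 0.0, 1.573]
ft_force: [0.3, -0.2, -0.4]
width: 0.0302
grasp_force: 35.5
```

Emit:
{"method": "jog_arm", "body": {
  "deltas": [
    [[0,0,0],[20,0,0],25],
    [[0,0,0],[0,0,30],25],
    [[0,0,0],[0,0,30],25],
    [[0,0,0],[0,0,30],25],
    [[0,0,0],[0,0,30],25],
    [[0,0,0],[0,0,22],25],
    [[0,0,0],[0,0,0],25],
    [[0,0,0],[0,0,0],50],
    [[0,0,0],[0,0,0],50],
    [[0,0,0],[0,0,0],50],
    [[0,0,0],[0,0,0],50],
    [[0,0,0],[0,0,-25],50]
  ]
}}

```text
time: 11.02
tool_pos: [0.419, 0.3789, 0.2184]
eef_rot: [-3.138, 0.003, 1.572]
ft_force: [0.5, -0.6, -0.6]
width: 0.0501
grasp_force: 0.0
```

Emit:
{"method": "jog_arm", "body": {
  "deltas": [
    [[0,0,0],[0,0,-40],60],
    [[0,0,0],[0,0,-40],85],
    [[0,0,0],[0,0,-30],85],
    [[0,0,0],[-35,2,0],85],
    [[0,0,0],[-38,2,0],85],
    [[0,0,0],[0,0,0],85],
    [[0,0,0],[0,0,0],85]
  ]
}}

```text
time: 11.6
tool_pos: [0.4245, 0.3051, 0.3316]
eef_rot: [3.139, 0.001, 1.568]
ft_force: [-0.2, 0.8, -0.3]
width: 0.0847
grasp_force: 0.0
```

```bash
cat > look.py <<'E'
import sys
from h import *
im,d,W=cloud('top'); save(im,sys.argv[1])
def at(c,zl,zh,r):
    m=(np.hypot(W[...,0]-c[0],W[...,1]-c[1])<r)&(W[...,2]>zl)&(W[...,2]<zh); q=W[m]
    if len(q)<8: return None
    c,rad=cv2.minEnclosingCircle(q[:,:2].astype(np.float32)); return np.round(c,4),round(2000*rad,1),len(q)
for nm,c,zl,zh,r in [('spin',(.602,-.168),.06,.085,.03),('base',(.602,-.168),.008,.017,.048),('rollA',(.469,-.007),.022,.03,.05),('rollB',(.457,-.28),.022,.03,.05),('cupA',(.6105,-.0134),.05,.06,.055),('cupB',(.4368,-.1282),.05,.06,.055),('bowl',(.6326,.1712),.04,.05,.07)]: print(nm,at(c,zl,zh,r))
E
python3 look.py top2.png
```

```text
spin (array([ 0.6014, -0.1683]), 18.8, 48)
base (array([ 0.6021, -0.1683]), 96.0, 811)
rollA (array([ 0.4695, -0.0072]), 55.4, 257)
rollB (array([ 0.4575, -0.2794]), 55.8, 262)
cupA (array([ 0.6105, -0.0134]), 64.2, 100)
cupB (array([ 0.4366, -0.1286]), 48.8, 73)
bowl (array([0.6318, 0.1719]), 109.4, 297)
```

View pics/top2.png

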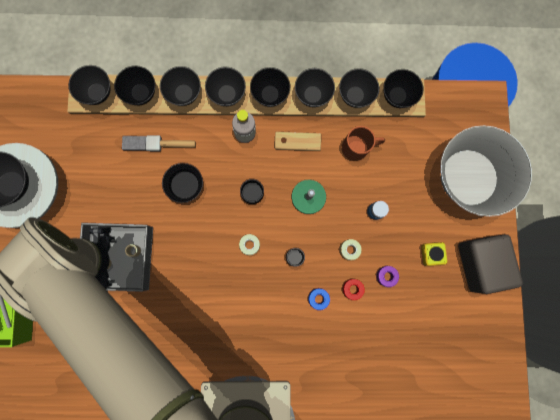

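The spindle (311,195) is bare and a core stands in the box at (132,250). The other objects haven't moved. Next is roll A.

Emit:
{"method": "jog_arm", "body": {
  "deltas": [
    [[0,0,0],[-39,5.5,0],85],
    [[0,0,0],[-39,5.5,0],85],
    [[0,0,0],[-39,5.5,0],85],
    [[0,0,0],[-39,5.5,0],85],
    [[0,0,0],[-39,5.5,0],85],
    [[0,0,0],[-39,5.5,0],85],
    [[0,0,0],[-39,6,0],85],
    [[0,0,0],[-39,6,0],85],
    [[0,0,0],[0,0,0],85],
    [[0,0,0],[0,0,0],85],
    [[0,0,0],[0,0,0],85]
  ]
}}

```text
time: 12.57
tool_pos: [0.4693, -0.0031, 0.3309]
eef_rot: [3.141, -0.001, 1.574]
ft_force: [-0.5, 0.4, -0.7]
width: 0.0848
grasp_force: 0.0
```

Emit:
{"method": "jog_arm", "body": {
  "deltas": [
    [[0,0,0],[-4,0,30],85],
    [[0,0,0],[0,0,35],85],
    [[0,0,0],[0,0,35],85],
    [[0,0,0],[0,0,30],85],
    [[0,0,0],[0,0,23],85],
    [[0,0,0],[0,0,0],70],
    [[0,0,0],[0,0,0],50],
    [[0,0,0],[0,0,0],50],
    [[0,0,0],[0,0,0],50],
    [[0,0,0],[0,0,0],50],
    [[0,0,0],[0,0,0],50],
    [[0,0,0],[0,0,0],50]
  ],
  "newtons": 50
}}

```text
time: 13.57
tool_pos: [0.4699, -0.0084, 0.1792]
eef_rot: [3.139, 0.0, 1.572]
ft_force: [-1.7, 0.7, 7.6]
width: 0.0547
grasp_force: 53.5
```

Emit:
{"method": "jog_arm", "body": {
  "deltas": [
    [[0,0,0],[0,0,-20],50],
    [[0,0,0],[0,0,-35],50],
    [[0,0,0],[0,0,-35],50],
    [[0,0,0],[0,0,-30],50],
    [[0,0,0],[-32,26,0],50],
    [[0,0,0],[-32,26,0],50],
    [[0,0,0],[-32,26,0],50],
    [[0,0,0],[-32,26,0],50],
    [[0,0,0],[-33,27.6,0],50],
    [[0,0,0],[0,0,0],50],
    [[0,0,0],[0,0,0],50],
    [[0,0,0],[0,0,0],50]
  ]
}}

```text
time: 14.57
tool_pos: [0.5999, -0.1679, 0.2978]
eef_rot: [3.141, -0.001, 1.573]
ft_force: [-0.0, 0.1, -0.8]
width: 0.0544
grasp_force: 53.3
```

```bash
python3 - <<'E'
from h import *
s=manip.read_state(); print(np.round(s['tool_pos'],4),s['width'],s['grasp_force'],np.round(s['eef_rot'],3))
im,d,W=cloud('scene')
save(cv2.resize(im[170:280,200:330],None,fx=4,fy=4,interpolation=cv2.INTER_CUBIC),'s3.png')
E
```

```text
[ 0.5999 -0.1679  0.2978] 0.05440052526276427 53.31741753034294 [ 3.141e+00 -1.000e-03  1.573e+00]
```

View pics/s3.png

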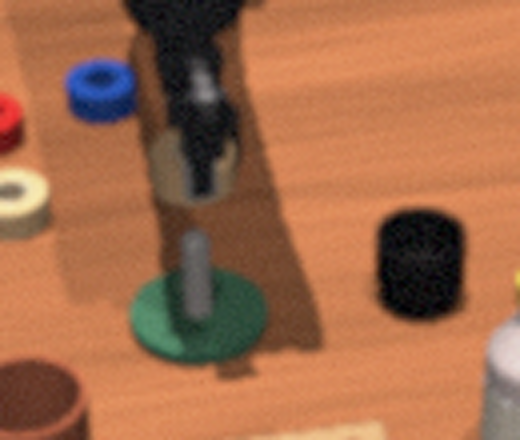

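Emit:
{"method": "jog_arm", "body": {
  "deltas": [
    [[0,0,0],[-1.6,1.6,10],50],
    [[0,0,0],[0,0,15],50],
    [[0,0,0],[0,0,5],50],
    [[0,0,0],[0,0,0],50],
    [[0,0,0],[0,0,5],50],
    [[0,0,0],[0,0,6],50],
    [[0,0,0],[0,0,6],50],
    [[0,0,0],[0,0,6],50],
    [[0,0,0],[0,0,0],50]
  ]
}}

```text
time: 15.37
tool_pos: [0.6011, -0.1701, 0.2431]
eef_rot: [-3.14, -0.0, 1.572]
ft_force: [-0.9, 0.3, 0.0]
width: 0.0547
grasp_force: 53.3
```

Emit:
{"method": "jog_arm", "body": {
  "deltas": [
    [[0,0,0],[0.5,0,10],50],
    [[0,0,0],[0,0,12],50],
    [[0,0,0],[0,0,12],50],
    [[0,0,0],[0,0,10],50],
    [[0,0,0],[0,0,7],50],
    [[0,0,0],[0,0,0],50],
    [[0,0,0],[0,0,0],50]
  ]
}}

```text
time: 15.95
tool_pos: [0.6015, -0.1696, 0.1929]
eef_rot: [-3.141, -0.0, 1.572]
ft_force: [0.3, -0.5, 0.1]
width: 0.0546
grasp_force: 54.2
```

Release it, raise the arm, then move towards roll B at (.4575,-.2794).

Emit:
{"method": "jog_arm", "body": {
  "deltas": [
    [[0,0,0],[0,0,0],70],
    [[0,0,0],[0,0,0],75],
    [[0,0,0],[0,0,0],75],
    [[0,0,0],[0,0,0],75],
    [[0,0,0],[0,0,-20],75],
    [[0,0,0],[0,0,-35],85],
    [[0,0,0],[0,0,-35],85],
    [[0,0,0],[0,0,-35],85],
    [[0,0,0],[-27,-36,0],85],
    [[0,0,0],[-27,-36,0],85],
    [[0,0,0],[-27,-36,0],85],
    [[0,0,0],[-28,-36,0],85]
  ]
}}

```text
time: 16.95
tool_pos: [0.4672, -0.2711, 0.319]
eef_rot: [3.141, 0.001, 1.573]
ft_force: [-0.3, -1.2, -0.5]
width: 0.085
grasp_force: 0.0
```

```bash
python3 look.py top3.png; python3 - <<'E'
from h import *
im,d,W=cloud('scene')
m=(np.hypot(W[...,0]-.6,W[...,1]+.168)<.032)&(W[...,2]>.02)&(W[...,2]<.06); print(np.percentile(W[m][:,2],[5,50,95]),m.sum())
p=W[m&(W[...,2]>.034)];print(cv2.minEnclosingCircle(p[:,:2].astype(np.float32)))
save(cv2.resize(im[150:280,130:330],None,fx=4,fy=4,interpolation=cv2.INTER_CUBIC),'s4.png')
s=manip.read_state(); print(np.round(s['tool_pos'],4))
E
```

```text
spin (array([ 0.6022, -0.1685]), 19.1, 49)
base (array([ 0.6019, -0.1682]), 95.9, 550)
rollA None
rollB (array([ 0.4569, -0.2789]), 55.2, 182)
cupA (array([ 0.6109, -0.0134]), 64.2, 100)
cupB (array([ 0.4368, -0.1283]), 48.5, 75)
bowl (array([0.6324, 0.1717]), 109.7, 295)
[0.02197845 0.0382609  0.0530437 ] 294
((0.6034746766090393, -0.1657932549715042), 0.02978893183171749)
[ 0.4638 -0.2759  0.3186]
```

View pics/s4.png

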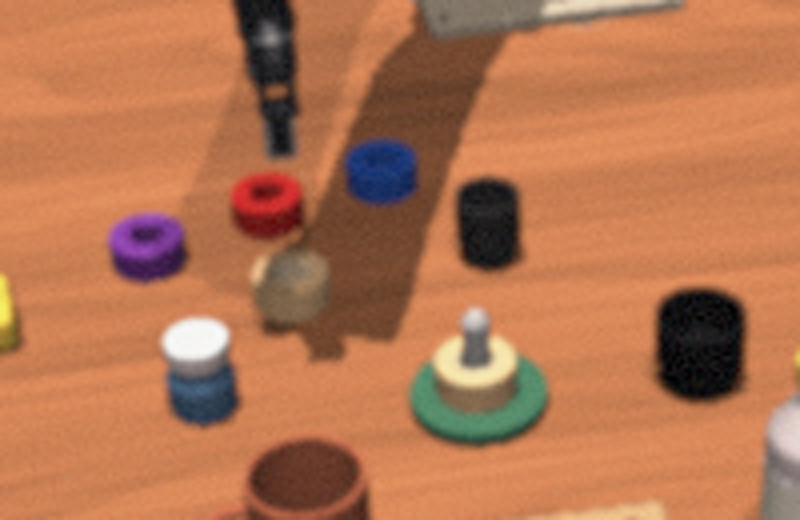

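Roll A sits flat on the base (475,370 in the crop), and roll B is unmoved. Next is roll B.

Emit:
{"method": "jog_arm", "body": {
  "deltas": [
    [[0,0,0],[-3,-5.5,0],80],
    [[0,0,0],[0,0,20],80],
    [[0,0,0],[0,0,30],80],
    [[0,0,0],[0,0,30],80],
    [[0,0,0],[0,0,30],80],
    [[0,0,0],[0,0,30],80],
    [[0,0,0],[0,0,0],80],
    [[0,0,0],[0,0,0],80]
  ]
}}

```text
time: 17.72
tool_pos: [0.4635, -0.2724, 0.1781]
eef_rot: [-3.14, -0.002, 1.574]
ft_force: [0.5, -0.6, -0.0]
width: 0.0799
grasp_force: 0.0
```

Emit:
{"method": "jog_arm", "body": {
  "deltas": [
    [[0,0,0],[-6.8,-6.2,0],80],
    [[0,0,0],[0,0,0],80],
    [[0,0,0],[0,0,0],80]
  ]
}}

```text
time: 17.97
tool_pos: [0.4574, -0.2813, 0.1805]
eef_rot: [3.139, 0.002, 1.571]
ft_force: [0.6, 0.1, 0.5]
width: 0.0804
grasp_force: 0.0
```

Emit:
{"method": "jog_arm", "body": {
  "deltas": [
    [[0,0,0],[2,0,2],70],
    [[0,0,0],[0,0,0],50],
    [[0,0,0],[0,0,0],50],
    [[0,0,0],[0,0,0],50],
    [[0,0,0],[0,0,0],50],
    [[0,0,0],[0,0,0],50],
    [[0,0,0],[0,0,0],50]
  ]
}}

```text
time: 18.55
tool_pos: [0.4575, -0.278, 0.1777]
eef_rot: [3.141, 0.001, 1.573]
ft_force: [-3.9, 2.8, 10.7]
width: 0.0548
grasp_force: 51.0
```

Emit:
{"method": "jog_arm", "body": {
  "deltas": [
    [[0,0,0],[0,0,-20],50],
    [[0,0,0],[0,0,-35],50],
    [[0,0,0],[0,0,-35],50],
    [[0,0,0],[0,0,-35],50],
    [[0,0,0],[22,28.5,0],50],
    [[0,0,0],[22,29,0],50],
    [[0,0,0],[22,29,0],50],
    [[0,0,0],[22,29,0],50],
    [[0,0,0],[22.8,28.8,0],50],
    [[0,0,0],[0,0,0],50],
    [[0,0,0],[0,0,0],50],
    [[0,0,0],[0,0,0],50]
  ]
}}

```text
time: 19.55
tool_pos: [0.6011, -0.1673, 0.3013]
eef_rot: [-3.141, 0.0, 1.573]
ft_force: [-0.7, -1.0, -1.0]
width: 0.055
grasp_force: 53.2
```

Emit:
{"method": "jog_arm", "body": {
  "deltas": [
    [[0,0,0],[0,0,0],50]
  ]
}}

```text
time: 19.63
tool_pos: [0.6006, -0.1684, 0.3015]
eef_rot: [-3.141, 0.001, 1.571]
ft_force: [-0.5, -0.3, -1.1]
width: 0.0542
grasp_force: 53.2
```

Emit:
{"method": "jog_arm", "body": {
  "deltas": [
    [[0,0,0],[0.7,0.9,15],50],
    [[0,0,0],[0,0,15],50],
    [[0,0,0],[0,0,7],50],
    [[0,0,0],[0,0,0],50],
    [[0,0,0],[0,0,5],50],
    [[0,0,0],[0,0,6],50],
    [[0,0,0],[0,0,6],50],
    [[0,0,0],[0,0,6],50],
    [[0,0,0],[0,0,0],50]
  ]
}}

```text
time: 20.38
tool_pos: [0.6018, -0.1665, 0.2402]
eef_rot: [-3.14, -0.0, 1.572]
ft_force: [-0.4, -0.3, -1.7]
width: 0.0548
grasp_force: 53.2
```

Bottom is at 62 mm, so it is threaded on the spindle. It needs to reach 38 mm (flange 0.216).

Emit:
{"method": "jog_arm", "body": {
  "deltas": [
    [[0,0,0],[-0.5,0,8],50],
    [[0,0,0],[0,0,10],50],
    [[0,0,0],[0,0,5],50],
    [[0,0,0],[0,0,0],50],
    [[0,0,0],[0,0,0],50],
    [[0,0,0],[0,0,0],70],
    [[0,0,0],[0,0,0],75],
    [[0,0,0],[0,0,0],75],
    [[0,0,0],[0,0,0],75],
    [[0,0,0],[0,0,-25],75],
    [[0,0,0],[0,0,-35],85],
    [[0,0,0],[0,0,-35],85]
  ]
}}

```text
time: 21.38
tool_pos: [0.6018, -0.1669, 0.3142]
eef_rot: [-3.14, -0.001, 1.572]
ft_force: [0.7, -1.1, -0.9]
width: 0.0851
grasp_force: 0.0
```

Emit:
{"method": "jog_arm", "body": {
  "deltas": [
    [[0,0,0],[35,1,-10],85],
    [[0,0,0],[38,2,0],85],
    [[0,0,0],[38,2,0],85],
    [[0,0,0],[38,2,0],85],
    [[0,0,0],[5,2,0],85],
    [[0,0,0],[0,0,0],85],
    [[0,0,0],[0,0,0],85],
    [[0,0,0],[0,0,0],85]
  ]
}}

```text
time: 22.05
tool_pos: [0.611, -0.0145, 0.3235]
eef_rot: [-3.141, 0.001, 1.57]
ft_force: [0.0, -0.1, 0.5]
width: 0.0852
grasp_force: 0.0
```

```bash
python3 look.py top4.png; python3 - <<'E'
from h import *
im,d,W=cloud('scene')
save(cv2.resize(im[130:280,130:450],None,fx=2.5,fy=2.5,interpolation=cv2.INTER_CUBIC),'s5.png')
s=manip.read_state(); print(np.round(s['tool_pos'],4))
E
```

```text
spin (array([ 0.6016, -0.1681]), 56.0, 323)
base (array([ 0.6019, -0.1685]), 95.5, 499)
rollA None
rollB None
cupA None
cupB None
bowl (array([0.6324, 0.1714]), 109.8, 300)
[ 0.611  -0.0147  0.3235]
```

View pics/s5.png

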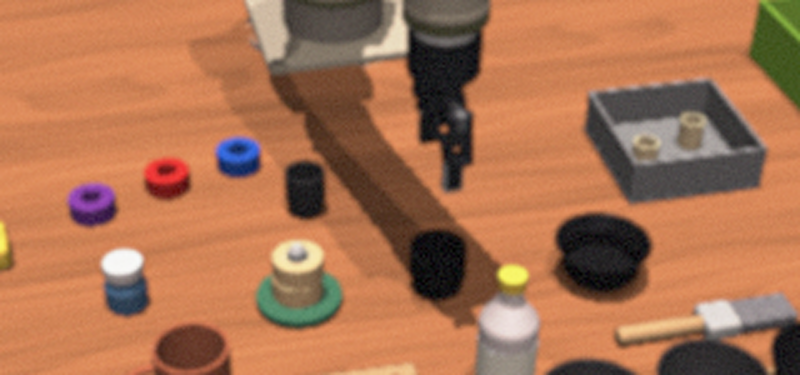

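Both cores stand in the scrap box and both rolls are stacked on the base. The tumblers haven't moved. Next is the large tumbler, gripped near its rim.

Emit:
{"method": "jog_arm", "body": {
  "deltas": [
    [[0,0,0],[1.2,-0.3,20],85],
    [[0,0,0],[0,0,35],85],
    [[0,0,0],[0,0,35],85],
    [[0,0,0],[0,0,27.5],85],
    [[0,0,0],[0,0,0],85],
    [[0,0,0],[0,0,0],70],
    [[0,0,0],[0,0,0],60],
    [[0,0,0],[0,0,0],60],
    [[0,0,0],[0,0,0],60],
    [[0,0,0],[0,0,0],60],
    [[0,0,0],[0,0,0],60],
    [[0,0,0],[0,0,0],60]
  ],
  "newtons": 50
}}

```text
time: 23.15
tool_pos: [0.6116, -0.0119, 0.2085]
eef_rot: [3.138, 0.001, 1.572]
ft_force: [0.4, -0.8, 6.9]
width: 0.0626
grasp_force: 55.4
```

Emit:
{"method": "jog_arm", "body": {
  "deltas": [
    [[0,0,0],[0,0,-15],60],
    [[0,0,0],[0,0,-30],60],
    [[0,0,0],[0,0,-35],60],
    [[0,0,0],[0,0,-30],60],
    [[0,0,0],[37,4,0],60],
    [[0,0,0],[37,4,0],60],
    [[0,0,0],[37,4,0],60],
    [[0,0,0],[37,4,0],60],
    [[0,0,0],[37,4.7,0],60],
    [[0,0,0],[0,0,0],60],
    [[0,0,0],[0,0,0],60],
    [[0,0,0],[0,0,0],60]
  ]
}}

```text
time: 24.15
tool_pos: [0.6312, 0.173, 0.3166]
eef_rot: [3.141, 0.001, 1.572]
ft_force: [0.9, -0.1, -1.3]
width: 0.0624
grasp_force: 55.2
```

```bash
python3 - <<'E'
from h import *
im,d,W=cloud('scene')
save(cv2.resize(im[130:280,300:450],None,fx=4,fy=4,interpolation=cv2.INTER_CUBIC),'s6.png')
s=manip.read_state(); print(np.round(s['tool_pos'],4))
m=(abs(W[...,0]-.64)<.08)&(abs(W[...,1]-.172)<.06)&(W[...,2]>.07)&(W[...,2]<.3)
for n in ('cup',): 
    p=W[m]; r,g,b=im[m].T.astype(int); print(np.percentile(p[:,2],[0,1,2,5]))
E
```

```text
[0.6314 0.172  0.3165]
[0.10847584 0.11274069 0.11461989 0.12538482]
```

View pics/s6.png

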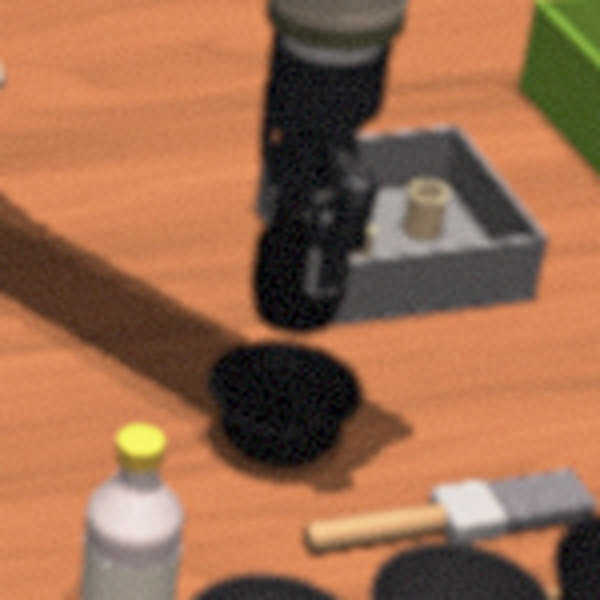

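```bash
python3 - <<'E'
from h import *
P=[]
for i in range(4):
    im,d,W=cloud('scene')
    m=(abs(W[...,1]-.173)<.014)&(W[...,2]>.11)&(W[...,2]<.25)&(abs(W[...,0]-.67)<.03)
    P.append(W[m])
P=np.vstack(P)
for z in np.arange(.112,.2,.006):
    q=P[abs(P[:,2]-z)<.003]; print(round(z,3),len(q), np.round(np.percentile(q[:,0],[50,90]),4) if len(q) else '')
E
```

```text
0.112 57 [0.6571 0.6595]
0.118 57 [0.6576 0.661 ]
0.124 54 [0.66   0.6628]
0.13 68 [0.661  0.6636]
0.136 68 [0.6619 0.6643]
0.142 71 [0.6615 0.6649]
0.148 39 [0.6621 0.667 ]
0.154 55 [0.6674 0.6709]
0.16 72 [0.6709 0.6766]
0.166 80 [0.6708 0.6767]
0.172 65 [0.6728 0.6781]
0.178 68 [0.6731 0.6773]
0.184 52 [0.6741 0.6773]
0.19 14 [0.6708 0.6738]
0.196 40 [0.6764 0.6919]
```

The fingertips sit about 42 mm up the cup, so they'll clear the bowl rim. Lowering.

Emit:
{"method": "jog_arm", "body": {
  "deltas": [
    [[0,0,0],[0.5,0.8,20],60],
    [[0,0,0],[0,0,25],60],
    [[0,0,0],[0,0,20],60],
    [[0,0,0],[0,0,12],60],
    [[0,0,0],[0,0,10],60],
    [[0,0,0],[0,0,9.5],60],
    [[0,0,0],[0,0,0],60],
    [[0,0,0],[0,0,0],60]
  ]
}}

```text
time: 25.07
tool_pos: [0.6322, 0.1738, 0.22]
eef_rot: [3.141, -0.0, 1.572]
ft_force: [-0.2, -0.7, -1.1]
width: 0.0623
grasp_force: 55.3
```

Emit:
{"method": "jog_arm", "body": {
  "deltas": [
    [[0,0,0],[0,0,1],60],
    [[0,0,0],[0,0,0],66],
    [[0,0,0],[0,0,0],72],
    [[0,0,0],[0,0,0],72],
    [[0,0,0],[0,0,0],72],
    [[0,0,0],[0,0,-15],72],
    [[0,0,0],[0,0,-30],72],
    [[0,0,0],[0,0,-35],80],
    [[0,0,0],[0,0,-20],85],
    [[0,0,0],[-35,-22,0],85],
    [[0,0,0],[-37,-24,0],85],
    [[0,0,0],[-37,-24,0],85]
  ]
}}

```text
time: 26.07
tool_pos: [0.5638, 0.0683, 0.3199]
eef_rot: [3.14, -0.0, 1.574]
ft_force: [0.7, -0.9, -0.3]
width: 0.0853
grasp_force: 0.0
```

Emit:
{"method": "jog_arm", "body": {
  "deltas": [
    [[0,0,0],[-37,-24,0],85],
    [[0,0,0],[-37,-24,0],85],
    [[0,0,0],[0,0,0],85],
    [[0,0,0],[0,0,0],85],
    [[0,0,0],[0,0,0],85]
  ]
}}

```text
time: 26.48
tool_pos: [0.5197, -0.0008, 0.3198]
eef_rot: [3.14, 0.0, 1.572]
ft_force: [0.1, -0.0, 0.1]
width: 0.085
grasp_force: 0.0
```

```bash
python3 look.py top5.png; python3 - <<'E'
from h import *
s=manip.read_state(); print(np.round(s['tool_pos'],4))
im,d,W=cloud('top')
m=(np.hypot(W[...,0]-.632,W[...,1]-.172)<.05)&(W[...,2]>.057)&(W[...,2]<.08); p=W[m]
if len(p)>5: print(cv2.minEnclosingCircle(p[:,:2].astype(np.float32)),len(p),np.percentile(p[:,2],[10,50,90]))
save(im[130:330,100:440].repeat(2,0).repeat(2,1),'t6.png')
E
```

```text
spin (array([ 0.6016, -0.1684]), 55.8, 312)
base (array([ 0.602 , -0.1683]), 95.6, 503)
rollA None
rollB None
cupA None
cupB (array([ 0.4367, -0.1285]), 48.6, 76)
bowl (array([0.6323, 0.1714]), 109.6, 303)
[ 5.199e-01 -1.000e-04  3.196e-01]
((0.6319588422775269, 0.1714141070842743), 0.0326000452041626) 124 [0.05893471 0.06415569 0.06815037]
```

View pics/t6.png

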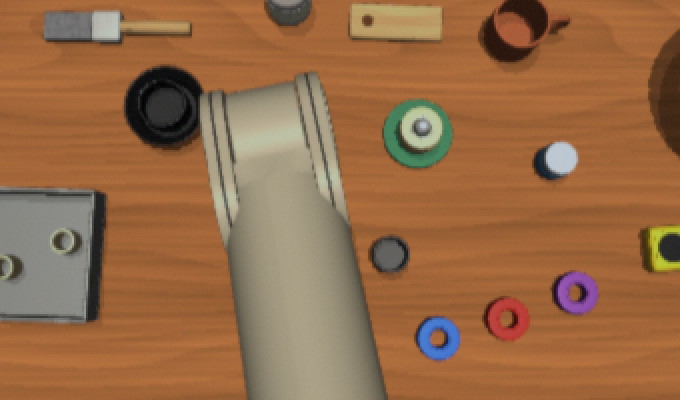

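The large tumbler is centred in the bowl (166,107 in the crop) with its rim at about 65 mm. The medium one is next.

Emit:
{"method": "jog_arm", "body": {
  "deltas": [
    [[0,0,0],[-32,-20.8,0],85],
    [[0,0,0],[-32,-20.8,0],85],
    [[0,0,0],[-32,-20.8,0],85],
    [[0,0,0],[-32.4,-20.8,0],85],
    [[0,0,0],[0,0,15],80],
    [[0,0,0],[0,0,15],75],
    [[0,0,0],[0,0,0],75],
    [[0,0,0],[0,0,0],75]
  ]
}}

```text
time: 27.25
tool_pos: [0.4369, -0.1286, 0.2885]
eef_rot: [-3.141, -0.001, 1.575]
ft_force: [-0.2, 0.6, 1.2]
width: 0.0753
grasp_force: 0.0
```

Emit:
{"method": "jog_arm", "body": {
  "deltas": [
    [[0,0,0],[0,0,20],75],
    [[0,0,0],[0,0,30],75],
    [[0,0,0],[0,0,27.5],75],
    [[0,0,0],[0,0,0],70],
    [[0,0,0],[0,0,0],60],
    [[0,0,0],[0,0,0],43],
    [[0,0,0],[0,0,0],43],
    [[0,0,0],[0,0,0],43],
    [[0,0,0],[0,0,0],43],
    [[0,0,0],[0,0,0],43],
    [[0,0,0],[0,0,0],43]
  ]
}}

```text
time: 28.17
tool_pos: [0.4375, -0.1296, 0.2133]
eef_rot: [3.139, 0.001, 1.573]
ft_force: [-2.8, 1.4, 9.1]
width: 0.0471
grasp_force: 51.6
```

Emit:
{"method": "jog_arm", "body": {
  "deltas": [
    [[0,0,0],[0,0,-15],43],
    [[0,0,0],[0,0,-35],43],
    [[0,0,0],[0,0,-35],43],
    [[0,0,0],[0,0,-30],43],
    [[0,0,0],[33.3,21.7,0],43],
    [[0,0,0],[33.3,21.7,0],43],
    [[0,0,0],[33.3,21.7,0],43],
    [[0,0,0],[33.3,21.7,0],43],
    [[0,0,0],[33.3,21.7,0],43],
    [[0,0,0],[33.3,21.7,0],43],
    [[0,0,0],[33.3,21.7,0],43],
    [[0,0,0],[33.3,21.7,0],43]
  ]
}}

```text
time: 29.17
tool_pos: [0.6107, 0.1384, 0.3276]
eef_rot: [3.14, 0.0, 1.571]
ft_force: [0.2, 0.3, -0.3]
width: 0.0472
grasp_force: 51.9
```

Emit:
{"method": "jog_arm", "body": {
  "deltas": [
    [[0,0,0],[33.6,21.7,0],43],
    [[0,0,0],[0,0,0],43],
    [[0,0,0],[0,0,0],43],
    [[0,0,0],[0,0,0],43],
    [[0,0,0],[0,0,0],43]
  ]
}}

```text
time: 29.58
tool_pos: [0.6314, 0.1691, 0.3269]
eef_rot: [3.141, 0.001, 1.57]
ft_force: [-0.2, -0.6, -1.3]
width: 0.0468
grasp_force: 52.0
```

```bash
python3 - <<'E'
from h import *
s=manip.read_state(); print(np.round(s['tool_pos'],4),np.round(s['eef_rot'],3))
P=[];L=[]
for i in range(4):
    im,d,W=cloud('scene')
    m=(abs(W[...,1]-.171)<.06)&(W[...,2]>.04)&(W[...,2]<.25)&(abs(W[...,0]-.65)<.06)
    P.append(W[m])
P=np.vstack(P)
for z in list(np.arange(.048,.07,.006))+list(np.arange(.102,.18,.006)):
    q=P[abs(P[:,2]-z)<.003]; print(round(z,3),len(q), np.round([*np.percentile(q[:,1],[3,97]),np.percentile(q[:,0],95)],4) if len(q) else '')
save(cv2.resize(im[130:280,300:450],None,fx=4,fy=4,interpolation=cv2.INTER_CUBIC),'s7.png')
E
```

```text
[0.6314 0.1691 0.3269] [3.141e+00 1.000e-03 1.570e+00]
0.048 635 [0.1238 0.2264 0.6847]
0.054 322 [0.1429 0.205  0.6639]
0.06 305 [0.1447 0.2041 0.6646]
0.066 348 [0.1451 0.2047 0.6645]
0.102 0 
0.108 0 
0.114 31 [0.1539 0.1887 0.65  ]
0.12 90 [0.1533 0.1862 0.6524]
0.126 72 [0.1523 0.184  0.6535]
0.132 112 [0.1506 0.1864 0.6547]
0.138 143 [0.1491 0.189  0.6561]
0.144 140 [0.1491 0.1907 0.6568]
0.15 163 [0.1498 0.1906 0.6566]
0.156 129 [0.1488 0.1917 0.6593]
0.162 170 [0.1489 0.1835 0.6638]
0.168 226 [0.1498 0.1918 0.6677]
0.174 179 [0.15   0.1823 0.6692]
```

View pics/s7.png

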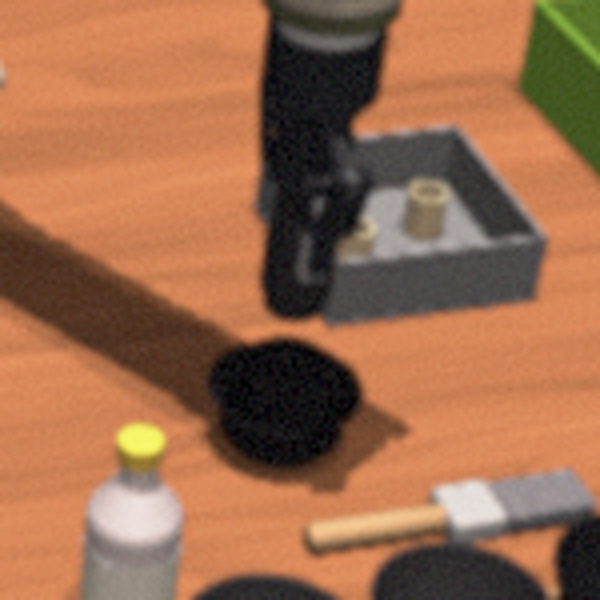

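Emit:
{"method": "jog_arm", "body": {
  "deltas": [
    [[0,0,0],[2,0.8,20],43],
    [[0,0,0],[0,0,15],43],
    [[0,0,0],[0,0,0],43],
    [[0,0,0],[0,0,10],43],
    [[0,0,0],[0,0,8],43],
    [[0,0,0],[0,0,7],43],
    [[0,0,0],[0,0,0],43]
  ]
}}

```text
time: 30.37
tool_pos: [0.6318, 0.1722, 0.2646]
eef_rot: [-3.14, 0.001, 1.572]
ft_force: [-0.7, 0.2, -1.2]
width: 0.0471
grasp_force: 52.0
```

Emit:
{"method": "jog_arm", "body": {
  "deltas": [
    [[0,0,0],[-0.4,0.4,4],43],
    [[0,0,0],[0,0,4],43],
    [[0,0,0],[0,0,4],43],
    [[0,0,0],[0,0,0],43]
  ]
}}

```text
time: 30.7
tool_pos: [0.6323, 0.172, 0.2532]
eef_rot: [-3.141, 0.0, 1.572]
ft_force: [1.1, 0.6, -0.9]
width: 0.0469
grasp_force: 52.0
```

Emit:
{"method": "jog_arm", "body": {
  "deltas": [
    [[0,0,0],[0,0,4],43],
    [[0,0,0],[0,0,4],43],
    [[0,0,0],[0,0,3],43],
    [[0,0,0],[0,0,0],43],
    [[0,0,0],[0,0,0],43]
  ]
}}

```text
time: 31.12
tool_pos: [0.6325, 0.172, 0.2429]
eef_rot: [-3.141, 0.0, 1.572]
ft_force: [0.1, -0.8, -1.3]
width: 0.047
grasp_force: 52.0
```

Release, raise the arm, move clear and inspect.

Emit:
{"method": "jog_arm", "body": {
  "deltas": [
    [[0,0,0],[0,0,1],43],
    [[0,0,0],[0,0,0],52],
    [[0,0,0],[0,0,0],60],
    [[0,0,0],[0,0,0],60],
    [[0,0,0],[0,0,0],60],
    [[0,0,0],[0,0,-15],60],
    [[0,0,0],[0,0,-30],70],
    [[0,0,0],[0,0,-35],80],
    [[0,0,0],[0,0,-20],85],
    [[0,0,0],[-30,-25,0],85],
    [[0,0,0],[-30,-25,0],85],
    [[0,0,0],[-30,-25,0],85]
  ]
}}

```text
time: 32.12
tool_pos: [0.5566, 0.0817, 0.3433]
eef_rot: [3.14, -0.0, 1.573]
ft_force: [1.3, 0.2, 0.2]
width: 0.0849
grasp_force: 0.0
```

Emit:
{"method": "jog_arm", "body": {
  "deltas": [
    [[0,0,0],[-20,-15,-20],85],
    [[0,0,0],[0,0,0],85],
    [[0,0,0],[0,0,0],85],
    [[0,0,0],[0,0,0],85]
  ]
}}

```text
time: 32.45
tool_pos: [0.5428, 0.0626, 0.363]
eef_rot: [3.14, -0.0, 1.573]
ft_force: [-0.8, 0.5, -0.4]
width: 0.0847
grasp_force: 0.0
```

```bash
python3 look.py top7.png; python3 - <<'E'
from h import *
im,d,W=cloud('top')
for a,b in((.057,.07),(.075,.095)):
    m=(np.hypot(W[...,0]-.632,W[...,1]-.172)<.05)&(W[...,2]>a)&(W[...,2]<b); p=W[m]
    if len(p)>5: print(cv2.minEnclosingCircle(p[:,:2].astype(np.float32)),len(p),np.percentile(p[:,2],[10,50,90]))
m=(np.hypot(W[...,0]-.6015,W[...,1]+.168)<.026)&(np.hypot(W[...,0]-.6015,W[...,1]+.168)>.014);print('roll top',np.median(W[m][:,2]))
a=cv2.resize(im[130:310,70:430],(720,360)); 
s,_=camera('scene'); save(np.vstack([a,cv2.resize(s[150:290,200:620],(720,240))]),'f8.png')
E
```

```text
spin (array([ 0.6015, -0.1682]), 56.4, 316)
base (array([ 0.6019, -0.1679]), 95.5, 506)
rollA None
rollB None
cupA None
cupB None
bowl None
roll top 0.06356222855026322
```

View pics/f8.png

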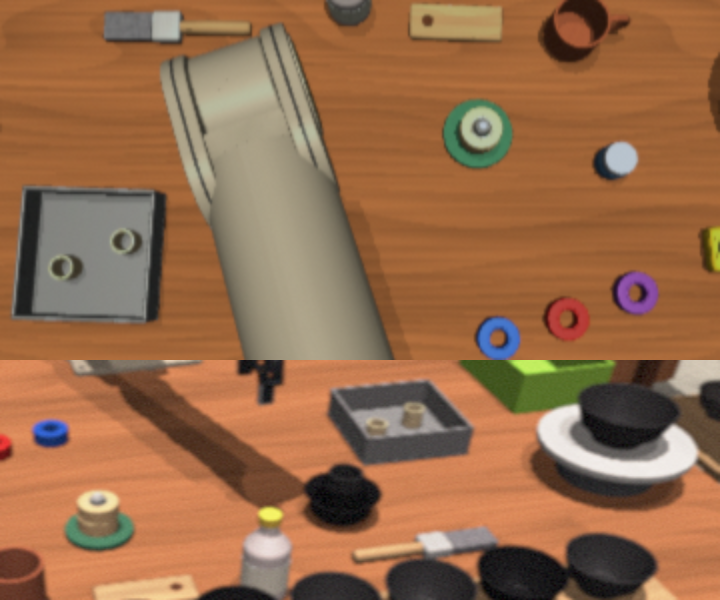

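The scene view shows the set nested in the bowl, and the roll stack tops out at 64 mm, which is right. The arm hides the bowl from above, so I'll move it clear and check the heights.

Emit:
{"method": "jog_arm", "body": {
  "deltas": [
    [[0,0,0],[-38,-12,0],85],
    [[0,0,0],[-38,-12,0],85],
    [[0,0,0],[-38,-12,0],85],
    [[0,0,0],[-20,0,0],85],
    [[0,0,0],[0,0,0],85],
    [[0,0,0],[0,0,0],85],
    [[0,0,0],[0,0,0],85]
  ]
}}

```text
time: 33.18
tool_pos: [0.5073, -0.0705, 0.3619]
eef_rot: [-3.141, -0.001, 1.574]
ft_force: [-0.4, 0.0, 0.4]
width: 0.0848
grasp_force: 0.0
```

```bash
python3 - <<'E'
from h import *
im,d,W=cloud('top')
for a,b in((.04,.05),(.057,.07),(.075,.095)):
    m=(np.hypot(W[...,0]-.632,W[...,1]-.172)<.065)&(W[...,2]>a)&(W[...,2]<b); p=W[m]
    if len(p)>5: print(cv2.minEnclosingCircle(p[:,:2].astype(np.float32)),len(p),np.percentile(p[:,2],[10,50,90]))
m=(np.hypot(W[...,0]-.632,W[...,1]-.172)<.012);print('inner floor',np.median(W[m][:,2]))
E
```

```text
((0.6326474547386169, 0.1713593453168869), 0.0548391230404377) 451 [0.04127916 0.04446947 0.04761059]
((0.6318120956420898, 0.17225618660449982), 0.032052624970674515) 153 [0.06026514 0.06489771 0.06790207]
((0.6307639479637146, 0.17328307032585144), 0.02455918677151203) 101 [0.07693769 0.08211455 0.08536673]
inner floor 0.04572555549523078
```

The rims measure about 46, 66 and 84 mm and the inner floor 46 mm, so everything is fully nested. I'm handing it in.

```bash
python3 -c "
from workcell import close_job
print(close_job())"
```

```text
the job is handed in; nothing more can be done
None
```

The job is done and handed in: both cores are in the scrap box, the two kraft rolls on the bench are flat on the spindle, and the large and medium tumblers are nested in the bowl (no small tumbler was on the bench).

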